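# Set the notched piece in the stop jig and clamp the stop

## Task

Set the notched piece up in the jig, ready for work: lay it flat on the bed with one end against the fixed end block, bring the sliding stop up snug against its other end, and clamp the stop there with its lever. The stop must first be slid open to let the piece in, and it may or may not be clamped now: nothing shows at which end of the lever's swing it clamps, so find out by trying to slide it. Leave the jar, the tin and the offcut alone.

Things in the scene. Friction and masses are not known exactly. Their poses are not given: they have to be found in the camera images.
- jig: fixed length-stop jig. Origin: bench height, under the working face of its fixed end block; +y along the bed from that face to the sliding stop, +x to the aluminium track (away from the robot), z up. In mm: plywood bed x -85..20, y -30..330, top z 18; pale wood end block x -84..19, y -30..0, top z 60; track x 20..80, top z 30.
- stop: aluminium stop, slides along jig y only. Origin: middle of its face that meets the piece, at bed height (jig x -45, z 18 mm); axes as the jig's. Its jig y is the opening: 60 to 195 mm, 70 to 105 at the start. In its frame, mm: face plate x -30..63, y 0..16, top z 42; carriage x 63..129, y 0..60, top z 42. Free, it slides at about 4 N; clamped, it holds over 40 N.
- stop_tab (a point): centre of the stop's hand tab, an upright black fin to pinch from above: 12 mm thick along jig y, 40 mm wide along x, 38 mm high, foot 60 mm and top 98 mm above the bench; it moves with the stop, its centre 8 mm in +y from the stop's face
- lever (a joint): clamp lever on the stop's carriage, 0 to 1.571 rad, hard stop at each end, starts at 0 to 0.1. At 0 it points 45 deg from jig +y towards -x, at 1.571 45 deg from +y towards +x. Right over at one end it clamps the stop, at the other end the stop is free; which is which differs each time and cannot be seen. It stays where left; up to 8 N at the knob move it.
- lever_axis (a point): the lever's vertical turning axis, at the lever's underside 60 mm above the bench; it moves with the stop, at (95, 32) mm in the stop's frame
- lever_knob (a point): centre of the upright black cylindrical knob at the lever's end, 18 mm in diameter, 35 mm high, 80 mm from the axis; foot (and lever's top) 74 mm, top 108 mm above the bench. From above, closed fingers can push it sideways: end to end it travels 113 mm along jig x, bulging 23 mm to +y halfway.
- sample_mid (a point): centre of the loose dark-wood piece: 40 (its x) x 120 (its y, its length) x 34 mm high, about 160 g, with a notch 18 mm wide and 14 mm deep across the middle of its top. Starts flat in the tray, notch up. Grasp it across its 40 mm width at the middle.
- tray: shallow open wooden tray, fixed; origin under its centre, outside 162 (x) x 202 (y) x 25 mm high, walls 6 mm thick, inner floor at z 6 mm. The notched piece starts in it, about parallel to its y side.
- jar: bystander: glass screw-top jar, 72 mm in diameter, 85 mm high; origin under its centre
- tin: bystander: round tin, 84 mm in diameter, 95 mm high; origin under its centre
- offcut: bystander: plain pale offcut, 50 x 110 x 30 mm, without a notch; origin under its centre
Mind the look-alikes: they are no part of the job. There is more than one size of the part that bears sample_mid; the job needs the middle-sized.

How it is judged:
On the way, in this order (a step that is already met when the one before it is completed fails the run):
1. the stop is slid open far enough to let the notched piece in (opening more than 123 mm) (y of stop in the frame of jig above 0.123 m), for 0.2 s.
2. the notched piece lies flat on the bed, straight, between the fixed end block and the stop, with no more than 3.5 mm of play (y of stop in the frame of jig between 0.1175 and 0.1235 m and y of sample_mid in the frame of jig between 0.054 and 0.066 m and x of sample_mid in the frame of jig between -0.075 and -0.005 m and z of sample_mid in the frame of jig below 0.042 m and angle between the y axis of sample_mid and the y axis of jig, either way round below 0.06 rad), for 0.2 s.
At the end, for the whole second after the job is handed in: the piece lies at rest and flat on the bed, straight within 0.06 rad, between the fixed end block and the stop, the opening 120 mm (-2.5 to +3.5 mm), and the stop is clamped (its clamp shoe bears with more than 15 N; about 35 N when the lever is right over at its clamping end) (all of step 2 and contact force between stop and anything else above 15 N and linear speed of sample below 0.02 m/s); the robot touches nothing.
It fails at once if the jar is pushed away or knocked over (more than 30 mm or 0.4 rad) (distance of jar from where it was at the start of the episode above 0.03 m or angle between jar's own z axis and vertical above 0.4 rad).
It fails at once if the tin is pushed away or knocked over (more than 30 mm or 0.4 rad) (distance of tin from where it was at the start of the episode above 0.03 m or angle between tin's own z axis and vertical above 0.4 rad).
It fails at once if the offcut is pushed away or knocked over (more than 30 mm or 0.4 rad) (distance of offcut from where it was at the start of the episode above 0.03 m or angle between offcut's own z axis and vertical above 0.4 rad).
It also fails if it takes over 72 s, if anything falls off the work surface, if the arm or the gripper's body presses on something with over 40 N, if the wrist force passes 120 N, or if a joint passes its speed limit or range.

## Robot

A 7-joint arm with a two-finger parallel gripper is mounted at the origin on the work surface. World frame = base frame: x ahead of the robot, y to its left, z up, the work surface at z = 0. Lengths are in m, angles in rad, forces in N, time in s.
With the tool pointing down it reaches from about 0.4 to 0.9 m from the base axis. Payload 5.6 kg.
Tool frame: the origin (TCP) lies midway between the tips of the shut fingers; the grasp point (between the pads) lies 19 mm behind it (env.grasp_offset is the distance from the TCP to the grasp point, in m); z points along the fingers, y is the line along which they close (so a half turn about z gives the same grasp; the last joint's range is limited). The gripper opens to 92 mm and grips with 3 to 60 N. Pads are 20 mm wide; open, the fingers measure 128 mm over their backs; the gripper's body (75 mm by 189 mm) begins 69 mm behind the grasp point.
Start: joints at [1.179, 0.468, -0.012, 1.603, 0.006, 1.071, -0.056], TCP at [0.222, -0.611, 0.215] pointing down, gripper open.
Joint ranges: [-2.53, 2.53], [-0.31, 2.02], [-1.57, 1.55], [0.28, 2.44], [-1.29, 4.43], [0.15, 1.84], [-2.92, 2.92]. Speed limits (rad/s): [2.57, 2.57, 3.14, 3.14, 3.14, 3.14, 3.14].

## Interface

Orientations are given as [roll, pitch, yaw] about the fixed x, y, z axes, in that order (R = Rz(yaw) Ry(pitch) Rx(roll)).
In Python, from workcell import env gives the robot as it stands.
- The arm moves only by the tool send_rows, never from a script. Its argument "commands" is one flat list of numbers, 7 for each row, row after row: the gripper command: -1 is shut, 1 is fully open, values between are in proportion, then the shift along the tool's x, y, z in m, then the turn, a rotation vector about the tool's x, y, z in rad. In form: [hand, x, y, z, ax, ay, az, hand, x, y, z, ax, ay, az, ...]. A call has 1 to 8 rows; each row shifts and turns the commanded pose from where the row before left it, along the tool's axes as they then stand; what a row does not reach is not made up. A row lasts 1/10 s, in which the tool goes at most 50 mm and 8.59 degrees, less where a joint would pass 70% of its speed; a pose out of reach is approached as far as the arm can. A call is refused whole if a number of a shift passes 0.05 or a number of a turn 0.15, either way. A call with a gripper value outside its range is refused whole. The fingers move at their own pace and stop on an object; the grip force is fixed at half the most. Time passes only in rows, so rows that do not move let the fingers close. It gives the time, the measured TCP pose, the force, the opening and the grip force at its end, in the units of the state.
- env.state(): the state, without advancing time (a new reading comes with each control period).
- env.snapshot(name): name is "scene" or "top" or "wrist"; returns (picture, depth): 480x640x3 uint8, red, green, blue; 480x640 float32, m along the optical axis (not along the pixel's ray), 0 where there is no reading.
- env.camera_model(name): a dict with "fx", "fy", "cx", "cy" (pixels), "T" (4x4, takes a point from camera to world coordinates). Camera axes: x right, y down, z forward; pixel columns grow to the right and rows downward; lengths in m; the calibration is good to about 2 mm. The wrist camera is an equidistant fisheye: a pixel r from the principal point sees the ray r / f radians off the axis. A picture is of the moment at which its call begins: read the wrist's pose just before it. camera_model takes no time and is no camera call; for the wrist camera it gives the pose at the moment of the call.
- env.sign_off(): hands the job in; it is judged then, once.
Trained networks look in the newest picture that a camera, given by its name, has taken for a name from the list of things; names that differ only in an ending like _2 or _b are one class to them, and where a whole thing is asked for, a point or a joint stands for the part that bears it (a point fixed in the world has none). Each returns a list of dicts, best first, with "score" (0 to 1); they miss things now and then, are a little off and sometimes report something else, mostly with a low value. They report only what shows in the picture. A call takes as long as a camera call. They do not tell look-alikes from the thing itself.
- env.silhouettes(camera, label): "region" (480x640 bool, what is visible of it) and "position" ([column, row] in pixels, amid what is visible of it).
- env.tip_of(camera, label): "position" ([column, row] in pixels: a listed point, or the origin of a listed thing).
The state is a dict: "time": time; "joint_positions": joint angles; "qd": joint speeds; "joint_efforts": joint torques, N m; "ee_pos": TCP position; "tcp_rot": TCP orientation; "force": force on the tool from outside, world axes, zero at the start; "moment": the same for the moment, N m; "opening": opening from 0.0 (shut) to 1.0 (fully open); "gripper_force": force on a finger pad.
Only numpy, scipy, OpenCV 4.12 (cv2) and the standard library are available. Lean on these libraries where they do the work, as an engineer would, in place of code of your own. Each camera call takes 0.05 s, during which the arm holds its last target. There are 200 camera calls.

## Working session

There is one attempt and no reset: what is moved stays moved. The work goes in short steps, Python scripts to look and compute and a tool call to move; the robot and the scene stay as the last step left them, time stands still between calls to the robot, and variables do not carry over. Pictures are saved under pics/ and viewed, at most 10 in all, crops included, and the job is handed in when it is done.

Besides the shell and the picture viewer there is one more tool, called after "Emit:" as name(argument=value, ...) on one line, values as JSON. send_rows: Moves the arm, as the interface text tells. Its arguments: {"type":"object","properties":{"commands":{"type":"array"}},"required":["commands"]}

```bash
mkdir -p pics; ls
cat > h.py <<'E'
import numpy as np,cv2
from workcell import env
def ray(cam,px):
    m=env.camera_model(cam);T=np.array(m["T"])
    d=np.array([(px[0]-m["cx"])/m["fx"],(px[1]-m["cy"])/m["fy"],1.0])
    if cam=="wrist":
        r=np.hypot(d[0],d[1]); d=np.array([d[0]/r*np.sin(r),d[1]/r*np.sin(r),np.cos(r)]) if r>1e-9 else np.array([0,0,1.])
    return T[:3,3],T[:3,:3]@d
def at_z(cam,px,z):
    o,d=ray(cam,px); return o+d*(z-o[2])/d[2]
def proj(cam,p):
    m=env.camera_model(cam);T=np.array(m["T"]);q=T[:3,:3].T@(np.array(p)-T[:3,3])
    return np.array([q[0]/q[2]*m["fx"]+m["cx"],q[1]/q[2]*m["fy"]+m["cy"]])
E
python3 - <<'E'
from h import *
np.set_printoptions(precision=4,suppress=True)
print(env.state())
for c in ["top","scene"]:
    im,d=env.snapshot(c); cv2.imwrite(f"pics/{c}0.png",im[:,:,::-1])
    for n,z in [("jig",0),("stop",.018),("stop_tab",.079),("lever_axis",.06),("lever_knob",.091),("sample_mid",.023),("tray",0),("jar",0),("tin",0),("offcut",0)]:
        for r in env.tip_of(c,n)[:4]:
            print(c,n,round(r["score"],2),np.array(r["position"]),at_z(c,r["position"],z))
E
```

```text
pics
{'time': 0.0, 'joint_positions': array([ 1.179 ,  0.4684, -0.0116,  1.6036,  0.006 ,  1.0714, -0.0563]), 'qd': array([-0.0013,  0.0006, -0.0029,  0.    , -0.0001,  0.0001,  0.0003]), 'joint_efforts': array([  0.0003, -52.0565,  -0.0128, -24.3741,  -0.0569,   0.0174,
         0.0002]), 'ee_pos': array([ 0.2219, -0.6104,  0.2137]), 'tcp_rot': array([-3.1399,  0.0001,  0.3487]), 'force': array([ 0.176 , -0.2374, -0.2413]), 'moment': array([ 0.041 ,  0.0498, -0.0511]), 'gripper_force': 0.0, 'opening': 1.0033090830245908}
top jig 0.72 [260.9 217.1] [0.5746 0.1554 0.    ]
top jig 0.58 [345.9 218.1] [ 0.5689 -0.0366  0.    ]
top stop 0.87 [303.  238.9] [0.5228 0.0607 0.018 ]
top stop_tab 0.96 [299.1 235.5] [0.5274 0.0674 0.079 ]
top lever_axis 0.91 [287.  193.3] [0.6195 0.0925 0.06  ]
top lever_knob 0.96 [260.2 219.6] [0.5613 0.1474 0.091 ]
top lever_knob 0.73 [342.6 217.8] [ 0.562  -0.0239  0.091 ]
top sample_mid 0.82 [513.7 168.8] [ 0.6706 -0.4114  0.023 ]
top sample_mid 0.74 [509.3 249.7] [ 0.4907 -0.3942  0.023 ]
top sample_mid 0.73 [488.4 338.8] [ 0.2972 -0.3405  0.023 ]
top tray 
[... 231 characters left out ...]
 0.5618 -0.0407  0.    ]
scene jig 0.51 [342.5 261.5] [0.5606 0.0925 0.    ]
scene stop 0.9 [326.1 250.1] [0.53   0.0537 0.018 ]
scene stop 0.49 [255.4 321.5] [ 0.7227 -0.1458  0.018 ]
scene stop_tab 0.63 [329.5 229.9] [0.516  0.0645 0.079 ]
scene lever_axis 0.8 [346.4 262.8] [0.6152 0.0899 0.06  ]
scene lever_knob 0.84 [365.7 233.9] [0.5553 0.1498 0.091 ]
scene sample_mid 0.84 [153.6 259.5] [ 0.496  -0.3944  0.023 ]
scene sample_mid 0.81 [138.1 321.5] [ 0.6837 -0.4162  0.023 ]
scene tray 0.84 [162.4 269. ] [ 0.5121 -0.3763  0.    ]
scene jar 0.78 [260.  319.2] [ 0.706  -0.1354  0.    ]
scene tin 0.67 [331.9 327. ] [0.7537 0.0303 0.    ]
scene offcut 0.98 [465.4 242.4] [0.5465 0.4344 0.    ]
```

View pics/top0.png

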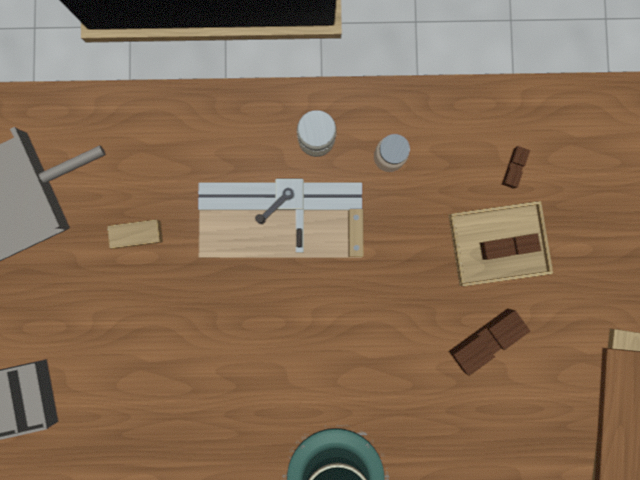

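Run:
```python
from h import *
np.set_printoptions(precision=4,suppress=True)
im,d=env.snapshot("top")
cv2.imwrite("pics/crop.png",cv2.resize(im[120:400,420:600,::-1],None,fx=2.1,fy=2.1,interpolation=cv2.INTER_CUBIC))
for r in env.silhouettes("top","sample_mid"):
    g=r["region"].astype(np.uint8); c=max(cv2.findContours(g,0,1)[0],key=len).reshape(-1,2)
    w=np.array([at_z("top",p,.034 if r["position"][1]<200 or r["position"][1]>300 else .040)[:2] for p in c],np.float32)
    print("s",r["score"],r["position"],cv2.minAreaRect(w), np.median(d[r["region"]]))
for n,z in [("jig",.018),("stop",.06)]:
  for r in env.silhouettes("top",n)[:2]:
    g=r["region"].astype(np.uint8); c=max(cv2.findContours(g,0,1)[0],key=len).reshape(-1,2)
    w=np.array([at_z("top",p,z)[:2] for p in c],np.float32)
    print(n,r["score"],r["position"],cv2.minAreaRect(w))
```

```text
s 0.64 [512.6, 247.8] ((0.49760305881500244, -0.3911632299423218), (0.040398743003606796, 0.13073574006557465), 8.958157539367676) 1.0952487
s 0.59 [487.3, 340.5] ((0.2956152558326721, -0.3389189839363098), (0.06998072564601898, 0.17236384749412537), 34.016502380371094) 1.0772113
s 0.53 [493.3, 238.0] ((0.5046416521072388, -0.36852970719337463), (0.1596604585647583, 0.20619429647922516), 7.018394947052002) 1.1275649
jig 0.92 [280.1, 219.3] ((0.5706397294998169, 0.11041557043790817), (0.367875337600708, 0.1740134209394455), 88.98345947265625)
stop 0.93 [292.2, 201.8] ((0.5722929239273071, 0.10924550145864487), (0.1005694717168808, 0.15687641501426697), 89.06644439697266)
```

View pics/crop.png

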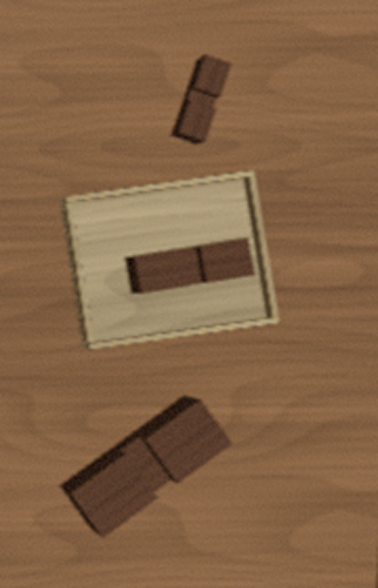

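Run:
```python
from h import *
np.set_printoptions(precision=4,suppress=True)
# depth-based world cloud from top, height map
im,d=env.snapshot("top"); m=env.camera_model("top");T=np.array(m["T"]);print(T[:3,3],T[:3,2],m["fx"])
v,u=np.mgrid[:480,:640]
P=np.stack([(u-m["cx"])/m["fx"]*d,(v-m["cy"])/m["fy"]*d,d],-1)@T[:3,:3].T+T[:3,3]
def box(x0,x1,y0,y1,z0,z1):
    k=(P[...,0]>x0)&(P[...,0]<x1)&(P[...,1]>y0)&(P[...,1]<y1)&(P[...,2]>z0)&(P[...,2]<z1)&(d>0)
    q=P[k]; return q
def show(n,q):
    r=cv2.minAreaRect(q[:,:2].astype(np.float32)); print(n,len(q),r,np.median(q[:,2]))
show("piece",box(.44,.56,-.47,-.29,.032,.06))
show("block",box(.45,.66,-.1,0.0,.052,.075))
show("bed+track",box(.45,.66,-.1,.34,.01,.04))
show("track",box(.58,.67,-.1,.34,.024,.04))
show("tab",box(.45,.58,-.0,.12,.09,.12))
show("tray wall",box(.38,.62,-.52,-.25,.018,.03))
show("knob",box(.45,.6,.1,.2,.1,.12))
```

```text
[0.4735 0.0367 1.1334] [ 0.0604 -0.003  -0.9982] 503.30674302564137
piece 915 ((0.4983753263950348, -0.3955576717853546), (0.03997890651226044, 0.1224832832813263), 8.14116382598877) 0.03941644859524085
block 694 ((0.5329384803771973, -0.05378149822354317), (0.030452720820903778, 0.10088036954402924), 89.02391815185547) 0.059134867977129746
bed+track 10066 ((0.5667853355407715, 0.11123961955308914), (0.35985472798347473, 0.16196748614311218), 88.96843719482422) 0.018997411665963915
track 3559 ((0.61543869972229, 0.11005451530218124), (0.3591102361679077, 0.06480700522661209), 88.84791564941406) 0.02940922036336846
tab 97 ((0.5235266089439392, 0.06817439943552017), (0.010453961789608002, 0.037365056574344635), 88.75959777832031) 0.09672241331462983
tray wall 1121 ((0.505510687828064, -0.37731093168258667), (0.16212299466133118, 0.20401550829410553), 6.972264289855957) 0.02410239957410565
knob 66 ((0.5633360147476196, 0.14808577299118042), (0.016841193661093712, 0.016617558896541595), 87.66156005859375) 0.10760583524215095
```

Three notched pieces: small (515,168), in-tray (511,247), large (488,340). The in-tray one measures 40×122 mm at z≈39 mm, so it is the middle-sized part meant. The crop confirms it. The jig has its end block at the right (355,232), the tab at (299,237) and the knob at (260,220). The jig origin is about (0.566, −0.039), yaw −0.018, opening about 98 mm. First I move to the tab.

Emit:
send_rows(commands=[0.1, 0, 0, 0, 0, 0, 0.122, 0.1, 0, 0, 0, 0, 0, 0.122, 0.1, 0, 0, 0, 0, 0, 0.122, 0.1, 0.019, -0.0457, 0, 0, 0, 0, 0.1, 0.019, -0.0457, 0, 0, 0, 0, 0.1, 0.019, -0.0457, 0, 0, 0, 0, 0.1, 0.019, -0.0457, 0, 0, 0, 0, 0.1, 0.019, -0.0457, 0, 0, 0, 0])

```text
time: 2.15
ee_pos: [0.3216, -0.3822, 0.2148]
tcp_rot: [3.141, -0.0, -0.017]
force: [1.6, 0.2, -0.5]
opening: 0.552
gripper_force: 0.0
```

Emit:
send_rows(commands=[0.1, 0.019, -0.0457, 0, 0, 0, 0, 0.1, 0.019, -0.0457, 0, 0, 0, 0, 0.1, 0.019, -0.0457, 0, 0, 0, 0, 0.1, 0.019, -0.0457, 0, 0, 0, 0, 0.1, 0.019, -0.0457, 0, 0, 0, 0, 0.1, 0.019, -0.0457, 0, 0, 0, 0, 0.1, 0.019, -0.0457, 0, 0, 0, 0, 0.1, 0.019, -0.0457, 0, 0, 0, 0])

```text
time: 2.95
ee_pos: [0.48, -0.0193, 0.215]
tcp_rot: [3.141, -0.001, -0.018]
force: [0.2, -0.1, -0.2]
opening: 0.551
gripper_force: 0.0
```

Emit:
send_rows(commands=[0.1, 0.021, -0.044, 0, 0, 0, 0, 0.1, 0.021, -0.044, 0, 0, 0, 0, 0.1, 0, 0, 0.04, 0, 0, 0, 0.1, 0, 0, 0.04, 0, 0, 0, 0.1, 0, 0, 0.035, 0, 0, 0, 0.1, 0, 0, 0.03, 0, 0, 0, -1, 0, 0, 0, 0, 0, 0, -1, 0, 0, 0, 0, 0, 0])

```text
time: 3.75
ee_pos: [0.5231, 0.0663, 0.0699]
tcp_rot: [-3.141, 0.0, -0.017]
force: [0.9, -0.0, -0.2]
opening: 0.397
gripper_force: 0.0
```

Emit:
send_rows(commands=[-1, 0, 0, 0, 0, 0, 0, -1, 0, 0, 0, 0, 0, 0])

```text
time: 3.95
ee_pos: [0.5242, 0.0662, 0.0714]
tcp_rot: [-3.141, -0.003, -0.017]
force: [-0.4, 0.6, 0.4]
opening: 0.224
gripper_force: 0.0
```

Close, then pull gently toward +y.

Emit:
send_rows(commands=[-1, 0, 0, 0, 0, 0, 0, -1, 0, 0, 0, 0, 0, 0, -1, 0, 0, 0, 0, 0, 0])

```text
time: 4.25
ee_pos: [0.5241, 0.0673, 0.0712]
tcp_rot: [-3.14, -0.003, -0.017]
force: [-0.3, 2.8, 6.7]
opening: 0.123
gripper_force: 30.0
```

Emit:
send_rows(commands=[-1, 0, -0.003, 0, 0, 0, 0, -1, 0, -0.003, 0, 0, 0, 0, -1, 0, 0, 0, 0, 0, 0])

```text
time: 4.55
ee_pos: [0.5242, 0.0711, 0.0712]
tcp_rot: [3.14, -0.003, -0.018]
force: [-0.8, -1.7, 8.3]
opening: 0.129
gripper_force: 30.0
```

Emit:
send_rows(commands=[-1, 0, -0.005, 0, 0, 0, 0, -1, 0, -0.01, 0, 0, 0, 0, -1, 0, -0.01, 0, 0, 0, 0, -1, 0, -0.01, 0, 0, 0, 0, -1, 0, -0.005, 0, 0, 0, 0, -1, 0, 0, 0, 0, 0, 0, -1, 0, 0, 0, 0, 0, 0])

```text
time: 5.25
ee_pos: [0.5249, 0.1123, 0.0712]
tcp_rot: [-3.142, -0.003, -0.017]
force: [-1.1, -0.2, 7.9]
opening: 0.13
gripper_force: 30.0
```

The stop slid freely to about 142 mm, so the free end is lever 0 and the clamping end is lever 1.571. I release the tab and go to the piece.

Emit:
send_rows(commands=[0.3, 0, 0, 0, 0, 0, 0, 0.3, 0, 0, 0, 0, 0, 0, 0.3, 0, 0, -0.02, 0, 0, 0, 0.3, 0, 0, -0.04, 0, 0, 0, 0.3, 0, 0, -0.045, 0, 0, 0, 0.3, 0, 0, -0.035, 0, 0, 0, 0.3, -0.0016, 0.046, 0, 0, 0, 0, 0.3, -0.0016, 0.046, 0, 0, 0, 0])

```text
time: 6.05
ee_pos: [0.5194, 0.0201, 0.211]
tcp_rot: [3.142, -0.003, -0.014]
force: [0.2, -1.4, -0.3]
opening: 0.652
gripper_force: 0.0
```

Emit:
send_rows(commands=[0.3, -0.0016, 0.046, 0, 0, 0, 0, 0.3, -0.0016, 0.046, 0, 0, 0, 0, 0.3, -0.0016, 0.046, 0, 0, 0, 0, 0.3, -0.0016, 0.046, 0, 0, 0, 0, 0.3, -0.0016, 0.046, 0, 0, 0, 0, 0.3, -0.0016, 0.046, 0, 0, 0, 0, 0.3, -0.0016, 0.046, 0, 0, 0, 0, 0.3, -0.0016, 0.046, 0, 0, 0, 0])

```text
time: 6.85
ee_pos: [0.4989, -0.3495, 0.2094]
tcp_rot: [-3.142, 0.001, -0.017]
force: [1.3, -1.4, -0.0]
opening: 0.649
gripper_force: 0.0
```

Emit:
send_rows(commands=[0.3, -0.0016, 0.046, 0, 0, 0, 0, 0.3, 0, 0, 0, 0, 0, -0.144, 0.3, 0, 0, 0, 0, 0, -0.144, 0.3, 0, 0, 0, 0, 0, -0.144, 0.3, 0, 0, 0, 0, 0, -0.144, 0.3, 0, 0, 0, 0, 0, -0.144, 0.3, 0, 0, 0, 0, 0, -0.144, 0.3, 0, 0, 0, 0, 0, -0.144])

```text
time: 7.65
ee_pos: [0.4968, -0.3935, 0.2091]
tcp_rot: [-3.141, 0.0, 0.996]
force: [-0.5, -0.4, 0.3]
opening: 0.648
gripper_force: 0.0
```

Emit:
send_rows(commands=[0.3, 0, 0, 0, 0, 0, -0.144, 0.3, 0, 0, 0, 0, 0, -0.144, 0.3, 0, 0, 0, 0, 0, -0.144, 0.3, 0, 0, 0, 0, 0, -0.144, 0.3, 0, 0, 0, 0, 0, -0.144, 0.3, 0, 0, 0, 0, 0, 0])

```text
time: 8.25
ee_pos: [0.4968, -0.3936, 0.2091]
tcp_rot: [-3.141, -0.001, 1.711]
force: [-0.2, 0.9, 0.3]
opening: 0.645
gripper_force: 0.0
```

Run:
```python
from h import *
np.set_printoptions(precision=4,suppress=True)
im,d=env.snapshot("top"); m=env.camera_model("top");T=np.array(m["T"])
v,u=np.mgrid[:480,:640]
P=np.stack([(u-m["cx"])/m["fx"]*d,(v-m["cy"])/m["fy"]*d,d],-1)@T[:3,:3].T+T[:3,3]
k=(P[...,0]>.45)&(P[...,0]<.56)&(P[...,1]>0)&(P[...,1]<.17)&(P[...,2]>.088)&(P[...,2]<.12)
print(cv2.minAreaRect(P[k][:,:2].astype(np.float32)))
im,_=env.snapshot("wrist"); cv2.imwrite("pics/w1.png",im[:,:,::-1])
for r in env.tip_of("wrist","sample_mid")[:3]: print(r["score"],r["position"],at_z("wrist",r["position"],.030))
for r in env.silhouettes("wrist","sample_mid")[:2]:
    c=max(cv2.findContours(r["region"].astype(np.uint8),0,1)[0],key=len).reshape(-1,2)
    print(r["score"],r["position"],cv2.minAreaRect(np.array([at_z("wrist",p,.040)[:2] for p in c],np.float32)))
```

```text
((0.5242769718170166, 0.10957605391740799), (0.010329468175768852, 0.03739333897829056), 89.44122314453125)
0.94 [132.0, 136.4] [ 0.2972 -0.3402  0.03  ]
0.74 [473.9, 256.9] [ 0.6654 -0.4191  0.03  ]
0.56 [321.3, 208.6] [ 0.4981 -0.391   0.03  ]
0.97 [474.5, 255.4] ((0.6650058627128601, -0.41342753171920776), (0.029483292251825333, 0.09637078642845154), 69.37384033203125)
0.91 [323.7, 210.5] ((0.49871402978897095, -0.3943975269794464), (0.04091322422027588, 0.12240543961524963), 8.327082633972168)
```

View pics/w1.png

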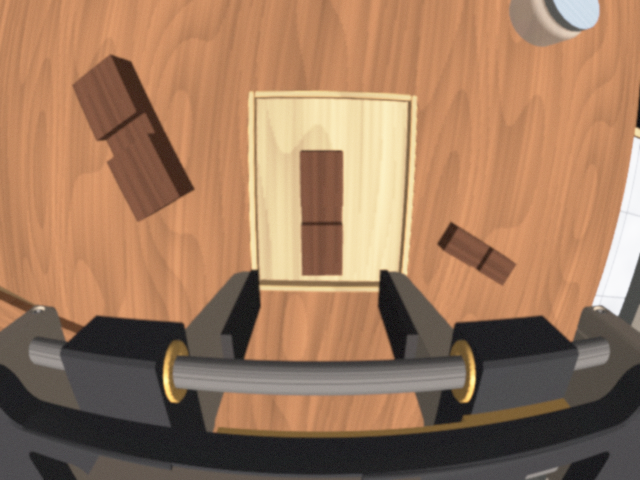

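The wrist view shows the in-tray piece at (321,212), parallel to and centred between the open fingers. Stop opening is about 140 mm. I descend and grasp.

Emit:
send_rows(commands=[0.3, -0.0016, 0.0015, 0.04, 0, 0, 0, 0.3, 0, 0, 0.04, 0, 0, 0, 0.3, 0, 0, 0.04, 0, 0, 0, 0.3, 0, 0, 0.04, 0, 0, 0, 0.3, 0, 0, 0.025, 0, 0, 0, 0.3, 0, 0, 0.014, 0, 0, 0, 0.3, 0, 0, 0, 0, 0, 0, -1, 0, 0, 0, 0, 0, 0])

```text
time: 9.25
ee_pos: [0.4999, -0.3952, 0.0117]
tcp_rot: [3.141, 0.001, 1.71]
force: [0.8, -0.4, -0.5]
opening: 0.582
gripper_force: 0.0
```

Emit:
send_rows(commands=[-1, 0, 0, 0, 0, 0, 0, -1, 0, 0, 0, 0, 0, 0, -1, 0, 0, 0, 0, 0, 0, -1, 0, 0, 0, 0, 0, 0, -1, 0, 0, 0, 0, 0, 0])

```text
time: 9.75
ee_pos: [0.4998, -0.3955, 0.0122]
tcp_rot: [3.14, 0.002, 1.711]
force: [-1.1, 1.2, 7.3]
opening: 0.431
gripper_force: 30.0
```

Emit:
send_rows(commands=[-1, 0, 0, -0.02, 0, 0, 0, -1, 0, 0, -0.04, 0, 0, 0, -1, 0, 0, -0.04, 0, 0, 0, -1, 0, 0, -0.03, 0, 0, 0, -1, 0, 0, 0, 0, 0, 0.079, -1, 0, 0, 0, 0, 0, 0.079, -1, 0.0423, 0.002, 0, 0, 0, 0, -1, 0.0423, 0.002, 0, 0, 0, 0])

```text
time: 10.55
ee_pos: [0.5037, -0.3105, 0.1403]
tcp_rot: [-3.141, 0.0, 1.549]
force: [1.2, 0.8, -1.0]
opening: 0.436
gripper_force: 30.0
```

Emit:
send_rows(commands=[-1, 0.0423, 0.002, 0, 0, 0, 0, -1, 0.0423, 0.002, 0, 0, 0, 0, -1, 0.0423, 0.002, 0, 0, 0, 0, -1, 0.0423, 0.002, 0, 0, 0, 0, -1, 0.0423, 0.002, 0, 0, 0, 0, -1, 0.0423, 0.002, 0, 0, 0, 0, -1, 0.0423, 0.002, 0, 0, 0, 0, -1, 0.0423, 0.002, 0, 0, 0, 0])

```text
time: 11.35
ee_pos: [0.5263, 0.0291, 0.1407]
tcp_rot: [3.141, 0.0, 1.552]
force: [1.2, -0.0, -1.8]
opening: 0.434
gripper_force: 30.0
```

Emit:
send_rows(commands=[-1, 0, 0, 0, 0, 0, 0, -1, 0, 0, 0, 0, 0, 0])

```text
time: 11.55
ee_pos: [0.5263, 0.0286, 0.1406]
tcp_rot: [-3.141, 0.0, 1.555]
force: [0.6, -1.2, -1.5]
opening: 0.432
gripper_force: 30.0
```

Run:
```python
from h import *
np.set_printoptions(precision=4,suppress=True)
s=env.state();print(s["ee_pos"],s["tcp_rot"],s["opening"])
im,_=env.snapshot("wrist"); cv2.imwrite("pics/w2.png",im[:,:,::-1])
for r in env.silhouettes("wrist","sample_mid")[:2]:
    c=max(cv2.findContours(r["region"].astype(np.uint8),0,1)[0],key=len).reshape(-1,2)
    print(r["score"],r["position"],cv2.minAreaRect(np.array([at_z("wrist",p,s["ee_pos"][2]+.028)[:2] for p in c],np.float32)))
```

```text
[0.5263 0.0286 0.1406] [-3.1413  0.0004  1.5553] 0.43222224681791055
0.64 [319.0, 262.1] ((0.5260148048400879, 0.04457049444317818), (0.08911458402872086, 0.0403108112514019), 89.09135437011719)
```

View pics/w2.png

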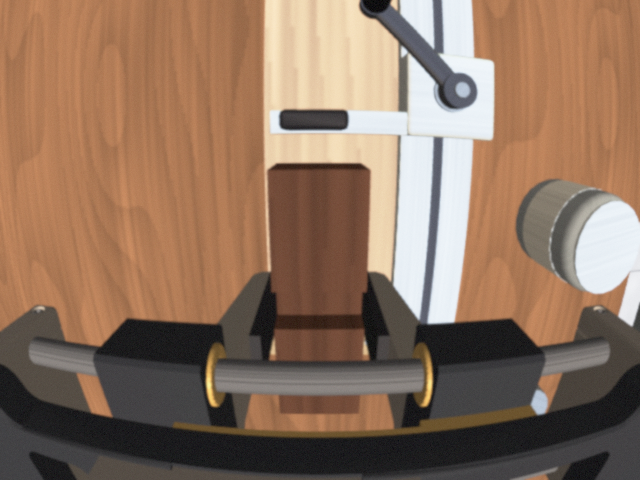

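The wrist picture shows the held piece, straight, with its end at (319,165), clear of the stop plate at (340,122). I lower it.

Emit:
send_rows(commands=[-1, 0, 0, 0.035, 0, 0, 0, -1, 0, 0, 0.035, 0, 0, 0, -1, 0, 0, 0.03, 0, 0, 0, -1, 0, 0, 0.012, 0, 0, 0, -1, 0, 0, 0.003, 0, 0, 0, -1, 0, 0, 0, 0, 0, 0])

```text
time: 12.25
ee_pos: [0.5272, 0.0272, 0.026]
tcp_rot: [3.141, 0.0, 1.552]
force: [-0.3, 0.4, -1.7]
opening: 0.433
gripper_force: 30.0
```

Emit:
send_rows(commands=[-1, 0, 0, 0.0015, 0, 0, 0, -1, 0, 0, 0, 0, 0, 0])

```text
time: 12.45
ee_pos: [0.5276, 0.0276, 0.0252]
tcp_rot: [3.139, 0.0, 1.552]
force: [0.2, 0.4, -1.2]
opening: 0.431
gripper_force: 30.0
```

Emit:
send_rows(commands=[0.3, 0, 0, 0, 0, 0, 0, 0.3, 0, 0, 0, 0, 0, 0, 0.3, 0, 0, 0, 0, 0, 0, 0.3, 0, 0, -0.03, 0, 0, 0, 0.3, 0, 0, -0.04, 0, 0, 0, 0.3, 0, 0, -0.04, 0, 0, 0, 0.3, 0, 0, -0.04, 0, 0, 0, 0.3, 0, 0, 0, 0, 0, 0.142])

```text
time: 13.25
ee_pos: [0.53, 0.0285, 0.1795]
tcp_rot: [3.132, -0.002, 1.408]
force: [0.3, -0.4, -1.2]
opening: 0.65
gripper_force: 0.0
```

Emit:
send_rows(commands=[0, 0, 0, 0, 0, 0, 0.1426, 0, 0, 0, 0, 0, 0, 0.1426, 0, 0, 0, 0, 0, 0, 0.1426, 0, 0, 0, 0, 0, 0, 0.1426, 0, 0, 0, 0, 0, 0, 0.1426, 0, 0, 0, 0, 0, 0, 0.1426, 0, 0, 0, 0, 0, 0, 0.1426, 0, 0, 0, 0, 0, 0, 0.1426])

```text
time: 14.05
ee_pos: [0.5266, 0.0278, 0.1742]
tcp_rot: [3.142, -0.0, 0.264]
force: [-0.2, -0.9, -0.4]
opening: 0.5
gripper_force: 0.0
```

Emit:
send_rows(commands=[0, 0, 0, 0, 0, 0, 0.1426, 0, 0, 0, 0, 0, 0, 0.1426, 0, -0.0035, -0.041, 0, 0, 0, 0, 0, -0.0035, -0.041, 0, 0, 0, 0, 0, 0, 0, 0, 0, 0, 0])

```text
time: 14.55
ee_pos: [0.5199, 0.1165, 0.1746]
tcp_rot: [-3.138, -0.0, -0.006]
force: [-0.1, 0.4, 0.4]
opening: 0.496
gripper_force: 0.0
```

Run:
```python
from h import *
np.set_printoptions(precision=4,suppress=True)
s=env.state();print(s["ee_pos"],s["tcp_rot"],s["opening"])
im,_=env.snapshot("wrist"); cv2.imwrite("pics/w3.png",im[:,:,::-1])
print([(r["score"],at_z("wrist",r["position"],.079)) for r in env.tip_of("wrist","stop_tab")[:2]])
for r in env.silhouettes("wrist","sample_mid")[:2]:
    c=max(cv2.findContours(r["region"].astype(np.uint8),0,1)[0],key=len).reshape(-1,2)
    print(r["score"],r["position"],cv2.minAreaRect(np.array([at_z("wrist",p,.052)[:2] for p in c],np.float32)))
```

```text
[0.5199 0.1165 0.1746] [-3.1382 -0.0005 -0.0062] 0.49633926076458057
[(0.6, array([0.5252, 0.1045, 0.079 ]))]
0.6 [419.5, 212.9] ((0.5293293595314026, 0.021669212728738785), (0.12325979024171829, 0.04489326849579811), 88.59483337402344)
```

View pics/w3.png

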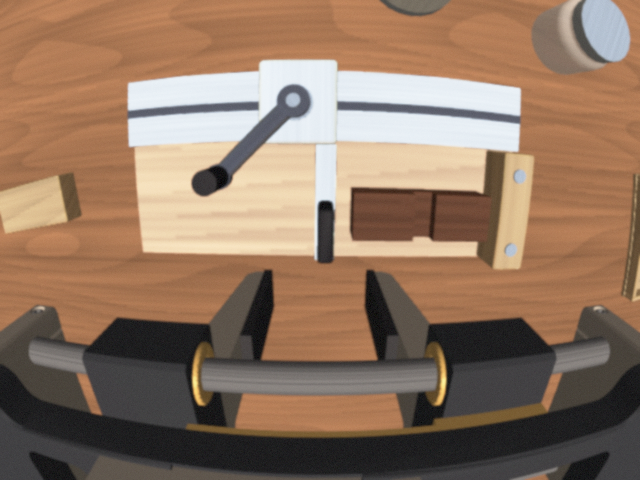

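The wrist picture shows the piece flat and straight on the bed at (420,213) by the end block, with the tab at (325,230). I pinch the tab and close the stop.

Emit:
send_rows(commands=[0, 0.003, 0, 0.03, 0, 0, 0, 0, 0, 0, 0.03, 0, 0, 0, 0, 0, 0, 0.03, 0, 0, 0, 0, 0, 0, 0.0135, 0, 0, 0, 0, 0, 0, 0, 0, 0, 0])

```text
time: 15.2
ee_pos: [0.5228, 0.1082, 0.0689]
tcp_rot: [3.14, 0.004, -0.017]
force: [-0.6, 0.2, -0.3]
opening: 0.502
gripper_force: 0.0
```

Emit:
send_rows(commands=[-1, 0, 0, 0, 0, 0, 0, -1, 0, 0, 0, 0, 0, 0, -1, 0, 0, 0, 0, 0, 0, -1, 0, 0, 0, 0, 0, 0, -1, 0, 0, 0, 0, 0, 0, -1, 0, 0, 0, 0, 0, 0])

```text
time: 15.8
ee_pos: [0.5246, 0.1109, 0.0715]
tcp_rot: [-3.14, -0.002, -0.015]
force: [-1.8, 2.8, 6.0]
opening: 0.127
gripper_force: 30.0
```

Emit:
send_rows(commands=[-1, 0, 0.004, 0, 0, 0, 0, -1, 0, 0.005, 0, 0, 0, 0, -1, 0, 0.005, 0, 0, 0, 0, -1, 0, 0.002, 0, 0, 0, 0, -1, 0, 0.001, 0, 0, 0, 0, -1, 0, 0, 0, 0, 0, 0])

```text
time: 16.4
ee_pos: [0.5243, 0.094, 0.0715]
tcp_rot: [-3.14, -0.002, -0.015]
force: [-1.2, 3.7, 5.9]
opening: 0.131
gripper_force: 30.0
```

Emit:
send_rows(commands=[-1, 0, 0.001, 0, 0, 0, 0, -1, 0, 0.001, 0, 0, 0, 0, -1, 0, 0, 0, 0, 0, 0])

```text
time: 16.7
ee_pos: [0.5243, 0.0924, 0.0715]
tcp_rot: [-3.14, -0.002, -0.014]
force: [-0.1, 3.5, 5.6]
opening: 0.13
gripper_force: 30.0
```

Emit:
send_rows(commands=[-1, 0, 0.001, 0, 0, 0, 0, -1, 0, 0.001, 0, 0, 0, 0, -1, 0, 0, 0, 0, 0, 0])

```text
time: 17.0
ee_pos: [0.5243, 0.091, 0.0715]
tcp_rot: [-3.139, -0.002, -0.014]
force: [-1.1, 6.3, 6.3]
opening: 0.128
gripper_force: 30.0
```

Emit:
send_rows(commands=[-1, 0, 0.001, 0, 0, 0, 0, -1, 0, 0.001, 0, 0, 0, 0, -1, 0, 0, 0, 0, 0, 0])

```text
time: 17.3
ee_pos: [0.5243, 0.091, 0.0715]
tcp_rot: [-3.137, -0.003, -0.013]
force: [-0.9, 10.7, 4.5]
opening: 0.127
gripper_force: 30.0
```

Emit:
send_rows(commands=[-1, 0, 0.001, 0, 0, 0, 0, -1, 0, 0, 0, 0, 0, 0])

```text
time: 17.5
ee_pos: [0.5243, 0.091, 0.0715]
tcp_rot: [-3.136, -0.003, -0.012]
force: [-0.5, 12.4, 4.5]
opening: 0.133
gripper_force: 30.0
```

The stop is snug: position held at an opening of about 120–121 mm while the force rose to 12 N. I relax, release and raise, then go to the −x side of the knob.

Emit:
send_rows(commands=[-1, 0, -0.002, 0, 0, 0, 0, -0.5, 0, 0, 0, 0, 0, 0, -0.3, 0, 0, 0, 0, 0, 0, -0.3, 0, 0, 0, 0, 0, 0, -0.3, 0, 0, -0.03, 0, 0, 0, -0.3, 0, 0, -0.04, 0, 0, 0, -0.3, 0, 0, 0, 0, 0, 0])

```text
time: 18.2
ee_pos: [0.5267, 0.0878, 0.1449]
tcp_rot: [-3.141, -0.008, -0.016]
force: [0.1, -0.2, 0.7]
opening: 0.349
gripper_force: 0.0
```

Run:
```python
from h import *
np.set_printoptions(precision=4,suppress=True)
s=env.state();print(s["ee_pos"],s["tcp_rot"],s["opening"])
im,_=env.snapshot("wrist"); cv2.imwrite("pics/w4.png",im[:,:,::-1])
print([(r["score"],r["position"],at_z("wrist",r["position"],.091)) for r in env.tip_of("wrist","lever_knob")[:2]])
```

```text
[0.5267 0.0878 0.1449] [-3.1407 -0.0081 -0.0162] 0.3493098795238581
[(0.87, [188.3, 197.0], array([0.5629, 0.1671, 0.091 ]))]
```

View pics/w4.png

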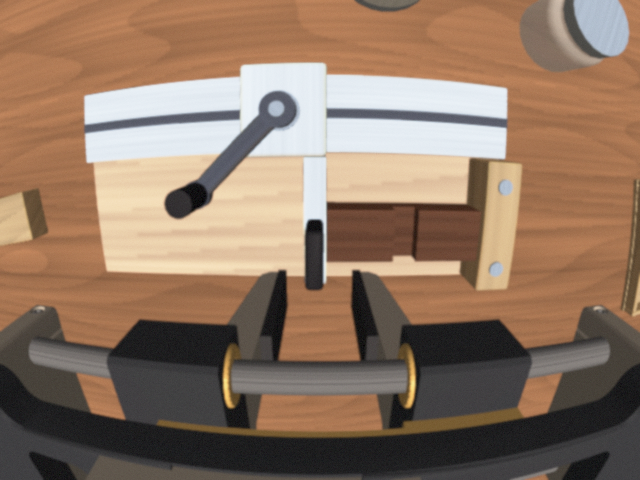

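The wrist picture shows the piece snug between block and stop, with the knob at (188,197) still at the 0 end. I move to the knob's −x side.

Emit:
send_rows(commands=[-1, 0.001, -0.04, 0, 0, 0, 0, -1, 0.001, -0.039, 0, 0, 0, 0, -1, 0, 0, 0, 0, 0, 0, -1, 0, 0, 0.03, 0, 0, 0, -1, 0, 0, 0.028, 0, 0, 0, -1, 0, 0, 0, 0, 0, 0])

```text
time: 18.9
ee_pos: [0.5231, 0.1646, 0.078]
tcp_rot: [3.138, 0.009, -0.016]
force: [-0.3, 0.2, 0.5]
opening: 0.004
gripper_force: 0.0
```

Emit:
send_rows(commands=[-1, 0.01, 0, -0.006, 0, 0, 0, -1, 0.01, 0, 0, 0, 0, 0, -1, 0.005, -0.003, 0, 0, 0, 0, -1, 0.006, -0.005, 0, 0, 0, 0, -1, 0.01, -0.006, 0, 0, 0, 0, -1, 0.01, -0.004, 0, 0, 0, 0])

```text
time: 19.5
ee_pos: [0.5777, 0.1863, 0.0899]
tcp_rot: [-3.139, 0.001, -0.014]
force: [-5.3, 4.2, 0.9]
opening: 0.005
gripper_force: 2.6
```

Emit:
send_rows(commands=[-1, 0.01, -0.003, 0, 0, 0, 0, -1, 0.01, -0.001, 0, 0, 0, 0, -1, 0.01, 0, 0, 0, 0, 0, -1, 0.01, 0.001, 0, 0, 0, 0])

```text
time: 19.9
ee_pos: [0.619, 0.1873, 0.0896]
tcp_rot: [-3.14, -0.001, -0.015]
force: [-3.6, 2.3, 0.6]
opening: 0.006
gripper_force: 1.7
```

Emit:
send_rows(commands=[-1, 0.01, 0.003, 0, 0, 0, 0, -1, 0.01, 0.005, 0, 0, 0, 0, -1, 0.008, 0.006, 0, 0, 0, 0, -1, 0.006, 0.005, 0, 0, 0, 0, -1, 0, 0, 0, 0, 0, 0])

```text
time: 20.4
ee_pos: [0.6532, 0.1646, 0.0884]
tcp_rot: [3.14, -0.001, -0.018]
force: [-0.4, -0.5, 0.5]
opening: 0.003
gripper_force: 0.1
```

Emit:
send_rows(commands=[-1, 0.003, 0.001, 0, 0, 0, 0, -1, 0.002, 0.001, 0, 0, 0, 0, -1, 0, 0, 0, 0, 0, 0])

```text
time: 20.7
ee_pos: [0.6558, 0.163, 0.0883]
tcp_rot: [3.139, 0.003, -0.016]
force: [-5.0, -3.4, 2.5]
opening: 0.003
gripper_force: 2.6
```

Emit:
send_rows(commands=[-1, 0.002, 0.001, 0, 0, 0, 0, -1, 0.002, 0.001, 0, 0, 0, 0, -1, 0, 0, 0, 0, 0, 0])

```text
time: 21.0
ee_pos: [0.6588, 0.1606, 0.0883]
tcp_rot: [3.138, 0.005, -0.016]
force: [-7.1, -2.5, 4.4]
opening: 0.004
gripper_force: 4.0
```

Emit:
send_rows(commands=[-1, 0.002, 0.001, 0, 0, 0, 0, -1, 0.002, 0, 0, 0, 0, 0, -1, 0, 0, 0, 0, 0, 0])

```text
time: 21.3
ee_pos: [0.6591, 0.1606, 0.0882]
tcp_rot: [3.137, 0.012, -0.014]
force: [-17.7, -2.6, 10.6]
opening: 0.004
gripper_force: 8.9
```

The lever is at its hard stop. I back off, rise and check.

Emit:
send_rows(commands=[-1, -0.015, 0, 0, 0, 0, 0, -1, -0.02, 0, 0, 0, 0, 0, -1, 0, 0, -0.03, 0, 0, 0, -1, 0, 0, -0.04, 0, 0, 0, -1, -0.04, 0, -0.02, 0, 0, 0, -1, -0.04, 0, 0, 0, 0, 0, -1, -0.04, 0, 0, 0, 0, 0, -1, 0, 0, 0, 0, 0, 0])

```text
time: 22.1
ee_pos: [0.5058, 0.1638, 0.1791]
tcp_rot: [3.14, 0.0, -0.012]
force: [0.5, -0.4, -0.1]
opening: 0.006
gripper_force: 0.0
```

Run:
```python
from h import *
np.set_printoptions(precision=4,suppress=True)
s=env.state();print(s["ee_pos"],s["force"])
im,_=env.snapshot("wrist"); cv2.imwrite("pics/w5.png",im[:,:,::-1])
for n,z in [("lever_knob",.091),("lever_axis",.06),("stop_tab",.079),("sample_mid",.035)]:
    print(n,[(r["score"],r["position"],at_z("wrist",r["position"],z)) for r in env.tip_of("wrist",n)[:1]])
```

```text
[0.5058 0.1638 0.1791] [ 0.497  -0.3555 -0.1496]
lever_knob [(0.73, [310.0, 0.1], array([0.6834, 0.1658, 0.091 ]))]
lever_axis [(0.81, [381.8, 83.1], array([0.6265, 0.1117, 0.06  ]))]
stop_tab [(0.9, [417.1, 207.3], array([0.5312, 0.0873, 0.079 ]))]
sample_mid [(0.58, [473.8, 195.3], array([0.5333, 0.0211, 0.035 ]))]
```

View pics/w5.png

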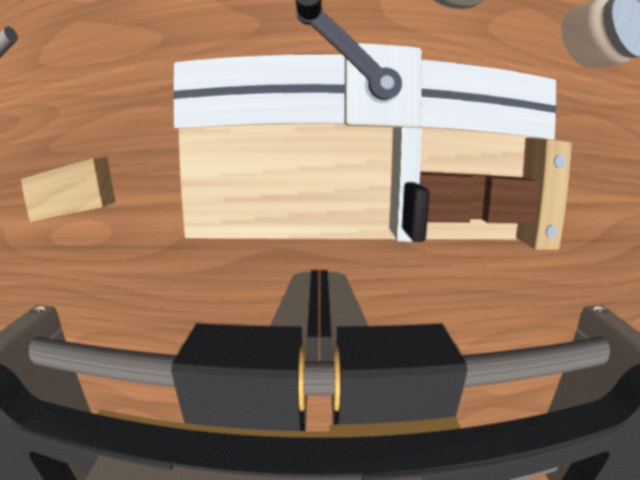

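The wrist picture shows the lever swung over to +x, with the knob at (309,5). The piece at (474,197) is snug between the block and the stop plate at (408,190), and the robot is clear.

```bash
python3 -c "
from workcell import env
print(env.sign_off())"
```

```text
the job is handed in; nothing more can be done
None
```

The job is handed in: the notched piece lies flat against the end block with the stop snug at about 120–121 mm, and the lever was pushed to its hard stop at the clamping end. I inferred that end because the stop slid freely at the other one, and did not pull-test the clamp. Sign-off returned no verdict.

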